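# Set a timing pulley to its mark and pin it

### The job

Turn the toothed pulley on the gearbox by its rim, gripping it lightly, until the engraved mark on the rim faces the fixed pointer, and let go. Then take the timing pin from its block, put it into the pulley's hole and, pressing only lightly, work the pulley a few millimetres to and fro with it until you feel it drop into the hidden hole of the gearbox; push it gently fully home, its collar on the pulley, and release it. Never force the pulley or the pin, and leave the other things on the bench where they are.

Things in the scene. Friction and masses are not known exactly. Their poses are not given: they have to be found in the camera images.
- gearbox: grey gearbox, fixed to the bench, 200 x 170 mm and 60 mm high, its top face flat under the pulley (2 mm gap). In it, 46 mm from the axis on the side away from the pointer, is a hole 13 mm wide and 26 mm deep; it meets the pulley's hole not exactly when mark and pointer meet but up to 0.1 rad (5 mm at the hole) to either side, differently each time. Origin on the bench under the axis; x towards the pointer.
- pulley: aluminium toothed timing pulley, 160 mm across, lying flat and turning about its vertical z axis on the gearbox's shaft; 0.9 kg (varies). Origin on the axis at the rim's lower edge, 62 mm above the bench; x points from the axis to the engraved mark. It does not spring back and drags steadily (0.2 N m: 2.5 N at the rim, 4.5 N at its hole). At the start the mark is 0.5 to 1.3 rad anticlockwise (from above) of the pointer.
- rim_centre (a point): point on the pulley's axis at the height of the rim's top edge, 102 mm above the bench. The rim is an upright wall 8 mm thick (radius 72 to 80 mm), 40 mm high. Between it and the hub (radius 20 mm, 36 mm high) lie flat spokes, 12 mm thick, at the rim's lower edge, so the wall stands 28 mm above them and can be pinched from above; a grip of 10 to 30 N turns it.
- mark (a point): upper outer end of the engraved mark, a dark line 4 mm wide across the rim's top edge and down its outer face; 80 mm from the axis
- pointer_tip (a point): tip of the fixed steel pointer beside the rim, 84 mm from the axis and 97 mm above the bench; its post (24 mm wide, 103 to 121 mm from the axis) reaches 105 mm high
- pulley_hole (a point): centre of the mouth of the pulley's index hole, in the upper face of its wide flat spoke (36 mm wide), opposite the mark, 46 mm from the axis, 74 mm above the bench; through hole 13.5 mm wide, 12 mm long. A pin entering it meets the gearbox's face after 14 mm (collar 20 mm short of home) unless the holes are in line; moved sideways, it takes the pulley along.
- pin_handle (a point): grip centre of the loose steel timing pin, on its axis, 36 mm above the underside of the collar. From the bottom: shank 12 mm wide and 34 mm long whose last 3 mm taper to 10 mm, collar 28 mm wide and 6 mm thick, round handle 20 mm wide and 56 mm long with its top 26 mm above this point. 110 g (varies). At the start it stands upright in the holder.
- pin_collar (a point): centre of the underside of the pin's collar, 34 mm above the tip of the shank; z along the pin, up
- pin: the timing pin; origin at the tip of its shank, z along the pin
- holder: grey plastic block, fixed to the bench, 75 x 75 mm and 45 mm high, with a 17 mm hole in the middle of its top in which the pin stands, its collar resting on the block's top. Origin under its centre.
- sprocket: bystander: loose dark steel chain sprocket, 96 mm across, 22 mm high
- bearing: bystander: loose steel bearing ring, 52 mm across, 15 mm high
- idler: bystander: loose white plastic grooved roller, 60 mm across, 32 mm high
- wrench: bystander: loose steel wrench lying flat
- screwdriver: bystander: loose screwdriver lying flat
- grease: bystander: loose closed jar, 64 mm across, 85 mm high
- carton: bystander: loose cardboard box, 100 x 130 x 70 mm
Mind the look-alikes: they are no part of the job. Leave any orange look-alike of the holder alone.

How it is judged:
By the outcome, as a careful person would: the job done as asked, in the order asked, and still so for the second after the job is handed in, with the robot touching nothing.
It also fails if it takes over 72 s, if anything falls off the work surface, if the arm or the gripper's body presses on something with over 40 N, if the wrist force passes 120 N, or if a joint passes its speed limit or range.

### The arm

A 6-joint arm with a two-finger parallel gripper is mounted at the origin on the work surface. World frame = base frame: x ahead of the robot, y to its left, z up, the work surface at z = 0. Lengths are in mm, angles in rad, forces in N, time in s.
With the tool pointing down it reaches from about 300 to 875 mm from the base axis. Payload 6.4 kg.
Tool frame: the origin (TCP) lies at the very end of the fingers, on their centre line; the grasp point (between the pads) lies 19 mm behind it; z points along the fingers, y is the line along which they close (so a half turn about z gives the same grasp; the last joint's range is limited). The gripper opens to 85 mm and grips with 20 to 120 N. Pads are 22 mm wide; open, the fingers measure 114 mm over their backs; the gripper's body (76 mm by 85 mm) begins 54 mm behind the grasp point. The pads swing forward as they close: fully open they stand 13 mm farther back than shut.
Start: joints at [-1.549, 0.181, 1.607, -0, 1.354, -0.206], TCP at [129.87, -560.156, 231.288] pointing down, gripper open.
Joint ranges: [-2.99, 2.99], [-0.89, 2.07], [0.3, 2.58], [-1.14, 4.28], [0, 2.63], [-3.12, 3.12]. Speed limits (rad/s): [2.57, 2.57, 3.01, 3.14, 3.14, 3.14].

### API

Orientations are given as a rotation vector (axis times angle).
In Python, from rig import monitor, vision, bot gives the robot as it stands.
- The arm moves only by the shell command python3 -m inch 'ROWS' [FORCE]. ROWS is JSON, a list that holds one entry, the list of rows, each a list of 5 numbers: the opening in per cent of the stroke, from 0 (shut) to 100 (fully open), then the shift along the tool's x, y, z in mm, then the turn about the tool's z in rad. A call has 1 to 20 rows; each row shifts and turns the commanded pose from where the row before left it, along the tool's axes as they then stand; what a row does not reach is not made up. A row lasts 1/10 s, in which the tool goes at most 50 mm and 8.59 degrees, less where a joint would pass 70% of its speed; a pose out of reach is approached as far as the arm can. A call is refused whole if a number of a shift passes 50 or a number of a turn 0.15, either way. A call with a gripper value outside its range is refused whole. The fingers move at their own pace and stop on an object; FORCE is the grip in N (left out, the last holds). Time passes only in rows, so rows that do not move let the fingers close. It gives the time, the measured TCP pose, the force, the opening and the grip force at its end, in the units of the state.
- monitor.observe(): the state, without advancing time (a new reading comes with each control period).
- vision.camera(name): name is "side" or "top"; returns the picture (400x640x3 uint8, red, green, blue); there is no depth.
- vision.get_calibration(name): a dict with "fx", "fy", "cx", "cy" (pixels), "rvec" (rotation vector, rad) and "tvec" (3), from world to camera coordinates, as OpenCV has them. Camera axes: x right, y down, z forward; pixel columns grow to the right and rows downward; lengths in mm; the calibration is good to about 2 mm. A picture is of the moment at which its call begins. get_calibration takes no time and is no camera call.
- bot.sign_off(): hands the job in; it is judged then, once.
The state is a dict: "time_s": time; "qpos": joint angles; "joint_velocities": joint speeds; "joint_torque": joint torques, N m; "tcp_pos": TCP position; "eef_rot": TCP orientation; "force": force on the tool from outside, world axes, zero at the start; "torque": the same for the moment, N m; "gripper_width": finger opening in mm; "gripper_force": force on a finger pad.
Only numpy, scipy, OpenCV 4.12 (cv2) and the standard library are available. Lean on these libraries where they do the work, as an engineer would, in place of code of your own. Each camera call takes 0.05 s, during which the arm holds its last target. There are 200 camera calls.

## Working session

There is one attempt and no reset: what is moved stays moved. The work goes in short steps, Python scripts to look and compute and a shell command to move; the robot and the scene stay as the last step left them, time stands still between calls to the robot, and variables do not carry over. Pictures are saved under pics/ and viewed, at most 10 in all, crops included, and the job is handed in when it is done.

```bash
ls; mkdir -p pics
python3 - <<'E'
from rig import monitor, vision
import cv2
for n in("top","side"):
    cv2.imwrite(f"pics/{n}0.png",vision.camera(n)[:,:,::-1]); print(n,vision.get_calibration(n))
print(monitor.observe())
E
```

```text
pics
top {'fx': 374.84929374347684, 'fy': 374.84929374347684, 'cx': 316.466850502997, 'cy': 204.00524390655428, 'rvec': array([ 2.03474706, -2.17685951,  0.23302166]), 'tvec': array([  44.53802867,  586.61564203, 1129.31988035])}
side {'fx': 361.41482311421623, 'fy': 361.41482311421623, 'cx': 323.0675805976644, 'cy': 199.89944424303783, 'rvec': array([ 0.86794192, -2.41842352,  1.18698239]), 'tvec': array([458.80017044, 303.23899198, 711.70402462])}
{'time_s': 0.1, 'qpos': array([-1.54930365e+00,  1.81442882e-01,  1.60789751e+00,  2.19573997e-05,
        1.35379401e+00, -2.06315770e-01]), 'joint_velocities': array([-0.00119496, -0.00249504, -0.00271139,  0.00073038, -0.00091353,
       -0.00136345]), 'joint_torque': array([ 3.38585887e-04, -4.45873976e+01, -3.52238452e+01, -3.56224336e-04,
        4.18747179e-03,  2.60683362e-05]), 'tcp_pos': array([ 129.86416094, -559.6444576 ,  230.49273547]), 'eef_rot': array([-3.11971248e+00, -3.56885727e-01, -2.56888189e-04]), 'force': array([-0.48845111, -0.65579104,  0.11497016]), 'torque': array([-0.02247594, -0.02073709,  0.00451794]), 'gripper_force': 0.0, 'gripper_width': 85.55780257371327}
```

View pics/top0.png

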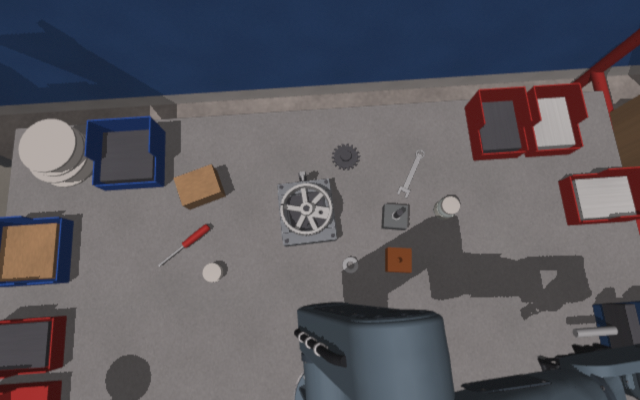

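View pics/side0.png

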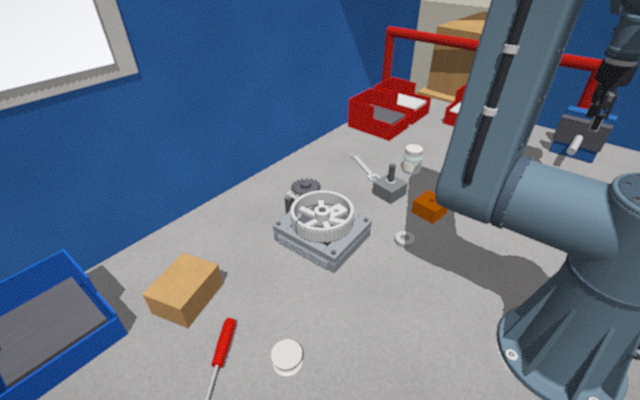

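Candidates: pulley (306,210) vs. the dark sprocket (345,156). Pin and grey holder (397,215) vs. the orange block (399,260). By the description I choose the pulley on the grey gearbox and the grey holder. I'll check both in a close crop.

Run:
```python
import cv2, numpy as np
t=cv2.imread("pics/top0.png"); s=cv2.imread("pics/side0.png")
def c(im,x,y,w,h,k=5):
    o=cv2.resize(im[y:y+h,x:x+w],None,fx=k,fy=k,interpolation=cv2.INTER_CUBIC)
    for i in range(0,w,10): cv2.putText(o,str(x+i),(i*k,8),0,.3,(0,0,255)); cv2.line(o,(i*k+k//2,8),(i*k+k//2,12),(0,0,255))
    for i in range(10,h,10): cv2.putText(o,str(y+i),(0,i*k+5),0,.3,(0,0,255))
    return o
a=np.hstack([c(t,270,165,80,60),c(t,370,190,80,60)])
b=np.hstack([c(s,280,180,80,60),c(s,350,150,80,60)])
cv2.imwrite("pics/c1.png",np.vstack([a,b]))
```

```text
(no output)
```

View pics/c1.png

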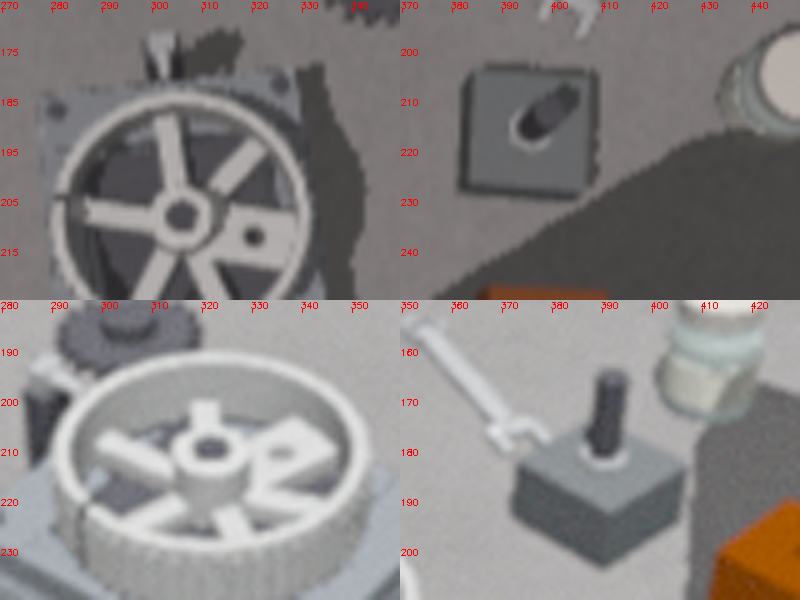

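```bash
cat > geo.py <<'E'
import cv2, numpy as np
from rig import vision
from scipy.optimize import least_squares
C={n:vision.get_calibration(n) for n in("top","side")}
def proj(n,P):
    c=C[n];K=np.array([[c['fx'],0,c['cx']],[0,c['fy'],c['cy']],[0,0,1]])
    return cv2.projectPoints(np.array(P,float).reshape(-1,3),c['rvec'],c['tvec'],K,None)[0].reshape(-1,2)
def ray(n,uv,z):
    c=C[n];R=cv2.Rodrigues(c['rvec'])[0];o=-R.T@c['tvec']
    d=R.T@np.array([(uv[0]-c['cx'])/c['fx'],(uv[1]-c['cy'])/c['fy'],1])
    return o+d*(z-o[2])/d[2]
def crop(x0,y0,u,v,k=5): return np.array([x0+(u+.5)/k-.5,y0+(v+.5)/k-.5])
E
python3 - <<'E'
from geo import *
a=np.linspace(0,2*np.pi,181)
T=lambda u,v:crop(270,165,u,v); S=lambda u,v:crop(280,180,u,v-300)
r=lambda n,uv,z:np.round(ray(n,uv,z),1)
def ex(n,c):
    p=proj(n,np.c_[c[0]+80*np.cos(a),c[1]+80*np.sin(a),a*0+102]);return p.min(0),p.max(0)
tl=T(50,92);trr=T(312,0)[0]
sl=S(53,350);sr=S(370,548)
def ft(c): mn,mx=ex("top",c);return np.r_[mn-tl,mx[0]-trr]
def fs(c): mn,mx=ex("side",c);return np.r_[mn-sl,mx-sr]
for f in(ft,fs,lambda c:np.r_[ft(c),fs(c)]):
    s=least_squares(f,[450,0]);print("centre",s.x.round(1),s.fun.round(2))
c=s.x
for nm,n,uv,z in[("mark","top",T(55,197),102),("hole","top",T(253,237),74),("tip","top",T(163,80),97),("hub","top",T(183,214),98),
  ("mark","side",S(85,508),102),("hole","side",S(283,453),74),("hub","side",S(212,448),98)]:
    p=r(n,uv,z);d=p[:2]-c;print(nm,n,p,"ang",np.arctan2(d[1],d[0]).round(3),"r",np.hypot(*d).round(1))
print("pin top",r("top",crop(370,190,165,98),107),r("side",crop(350,150,212,72),107))
print("collar",r("top",crop(370,190,132,125),48),r("side",crop(350,150,205,155),48))
# holder top corners in top crop
for u,v in[(82,66),(200,72),(188,198),(62,190)]: print(r("top",crop(370,190,u,v),45))
E
```

```text
centre [569.3  38.9] [ 0.18  0.01 -0.18]
centre [570.   35.5] [ 0.21  0.05 -0.21  0.  ]
centre [569.3  37.3] [ 0.67 -0.03  0.31 -0.1   0.45 -0.42  0.53]
mark top [587.5 115.6 102. ] ang 1.343 r 80.3
hole top [559.7  -5.   74. ] ang -1.795 r 43.4
tip top [659.2  44.9  97. ] ang 0.084 r 90.2
hub top [572.3  37.6  98. ] ang 0.085 r 3.0
mark side [585.1 113.5 102. ] ang 1.367 r 77.8
hole side [557.4  -7.9  74. ] ang -1.829 r 46.8
hub side [570.   35.1  98. ] ang -1.285 r 2.3
pin top [ 544.7 -256.1  107. ] [ 538.2 -251.4  107. ]
collar [ 539.9 -247.3   48. ] [ 536.1 -251.6   48. ]
[ 581.3 -220.1   45. ]
[ 572.1 -295.7   45. ]
[ 490.9 -278.2   45. ]
[ 501.4 -198.7   45. ]
```

```bash
cat >> geo.py <<'E'
from rig import monitor
from scipy.spatial.transform import Rotation as Ro
def to(goal,yaw=None):
    s=monitor.observe();R=Ro.from_rotvec(s['eef_rot']).as_matrix();y=np.arctan2(R[1,0],R[0,0])
    print("t",round(s['time_s'],2),"tcp",s['tcp_pos'].round(1),"yaw",y.round(3),"tilt",R[2].round(3),"F",s['force'].round(1),"w",round(s['gripper_width'],1),"gf",round(s['gripper_force'],1))
    print("shift tool",(R.T@(np.array(goal)-s['tcp_pos'])).round(1),"turn",None if yaw is None else round(y-yaw,3))
E
python3 - <<'E'
from geo import *
phi=-.4;to([569.4+76*np.cos(phi),37.3+76*np.sin(phi),230],phi+np.pi/2)
E
```

```text
t 0.1 tcp [ 129.9 -559.6  230.5] yaw 0.228 tilt [ 0.    -0.002 -1.   ] F [-0.5 -0.7  0.1] w 85.6 gf 0.0
shift tool [ 624.5 -437.6    1.4] turn -0.943
```

```bash
python3 -m inch '[[[50,20,-14,0,0],[50,34,-24,0,0],[50,34,-24,0,0],[50,34,-24,0,0],[50,34,-24,0,0],[50,34,-24,0,0],[50,34,-24,0,0],[50,34,-24,0,0],[50,34,-24,0,0],[50,34,-24,0,0],[50,34,-24,0,0],[50,34,-24,0,0],[50,34,-24,0,0],[50,34,-24,0,0],[50,34,-24,0,0],[50,34,-24,0,0],[50,34,-24,0,0],[50,34,-24,0,0],[50,20,-14,0,0],[50,0,0,0,0]]]' 20
python3 - <<'E'
from geo import *
phi=-.4;to([569.4+76*np.cos(phi),37.3+76*np.sin(phi),230],phi+np.pi/2)
E
```

```text
time_s: 2.1
tcp_pos: [634.4, 6.9, 230.3]
eef_rot: [-3.12, -0.362, 0.001]
force: [-0.1, 0.3, -0.8]
gripper_width: 42.6
gripper_force: 0.0
t 2.1 tcp [634.4   6.9 230.3] yaw 0.231 tilt [-0.    -0.001 -1.   ] F [-0.1  0.3 -0.8] w 42.6 gf 0.0
shift tool [5.  0.4 0.3] turn -0.94
```

Now turn, descend to about z 125, and look.

```bash
python3 -m inch '[[[50,5,0,0,-0.14],[50,0,0,0,-0.14],[50,0,0,0,-0.14],[50,0,0,10,-0.14],[50,0,0,25,-0.14],[50,0,0,30,-0.14],[50,0,0,30,-0.1],[50,0,0,10,0],[50,0,0,0,0]]]' 20
python3 - <<'E'
from geo import *
phi=-.4;to([569.4+76*np.cos(phi),37.3+76*np.sin(phi),78],phi+np.pi/2)
def c(im,x,y,w,h,k=5): return cv2.resize(im[y:y+h,x:x+w],None,fx=k,fy=k,interpolation=cv2.INTER_CUBIC)
t=vision.camera("top")[:,:,::-1];s=vision.camera("side")[:,:,::-1]
cv2.imwrite("pics/c2.png",np.hstack([c(t,265,160,80,90),c(s,280,160,80,90)]))
P=monitor.observe()['tcp_pos'];print(proj("top",P),proj("side",P))
E
```

```text
time_s: 3.0
tcp_pos: [636.5, 4.9, 124.3]
eef_rot: [-2.622, -1.726, 0.005]
force: [0.6, -0.6, -0.2]
gripper_width: 42.8
gripper_force: 0.0
t 3.0 tcp [636.5   4.9 124.3] yaw 1.164 tilt [-0.001 -0.004 -1.   ] F [ 0.6 -0.6 -0.2] w 42.8 gf 0.0
shift tool [ 3.8  1.7 46.3] turn -0.006
[[315.28489731 183.34396847]] [[309.28511186 184.66385947]]
```

View pics/c2.png

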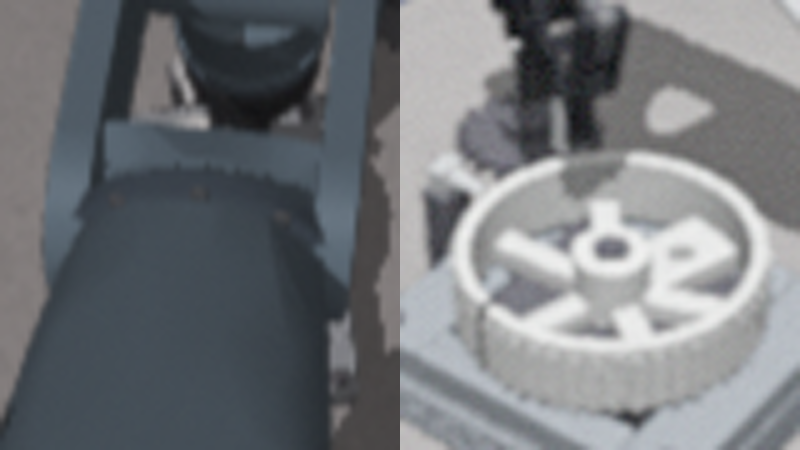

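Run:
```python
from geo import *
s=monitor.observe();R=Ro.from_rotvec(s['eef_rot']).as_matrix();P=s['tcp_pos']
for y in(-35,-21,21,35):
  for x in(-11,11):
    for z in (0,-6):
      q=proj("side",P+R@np.array([x,y,z]))[0];print(y,x,z,((q-[280,160]+.5)*5-.5+[400,0]).round())
```

```text
-35 -11 0 [596. 154.]
-35 -11 -6 [596. 145.]
-35 11 0 [558. 166.]
-35 11 -6 [558. 156.]
-21 -11 0 [584. 140.]
-21 -11 -6 [584. 131.]
-21 11 0 [547. 152.]
-21 11 -6 [546. 142.]
21 -11 0 [550. 100.]
21 -11 -6 [550.  91.]
21 11 0 [513. 111.]
21 11 -6 [513. 102.]
35 -11 0 [539.  87.]
35 -11 -6 [539.  78.]
35 11 0 [503.  98.]
35 11 -6 [502.  89.]
```

```bash
python3 -m inch '[[[50,4,1.5,10,0],[50,0,0,15,0],[50,0,0,13,0],[50,0,0,7,0],[50,0,0,0,0],[50,0,0,0,0]]]' 20
python3 - <<'E'
from geo import *
phi=-.4;to([569.4+76*np.cos(phi),37.3+76*np.sin(phi),78],phi+np.pi/2)
s=vision.camera("side")[:,:,::-1]
cv2.imwrite("pics/c3.png",cv2.resize(s[140:240,270:370],None,fx=6,fy=6,interpolation=cv2.INTER_CUBIC))
E
```

```text
time_s: 3.7
tcp_pos: [641.2, 8.3, 81.0]
eef_rot: [-2.621, -1.732, 0.001]
force: [0.8, 0.3, 0.6]
gripper_width: 42.4
gripper_force: 0.0
t 3.7 tcp [641.2   8.3  81. ] yaw 1.168 tilt [-0.    -0.001 -1.   ] F [0.8 0.3 0.6] w 42.4 gf 0.0
shift tool [-1.3 -1.4  3. ] turn -0.003
```

View pics/c3.png

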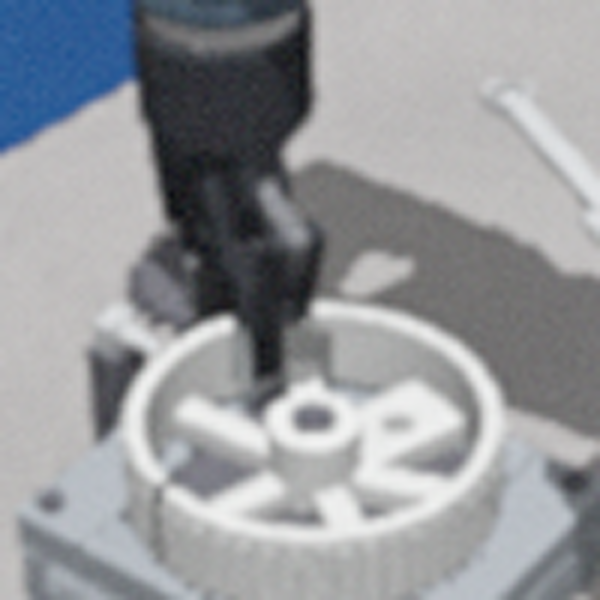

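The inner finger stands inside the wall, at crop (265,380), and the other finger is outside. Close.

```bash
python3 -m inch '[[[40,-1,-1,1.5,0],[25,0,0,0,0],[18,0,0,0,0],[14,0,0,0,0],[10,0,0,0,0],[8,0,0,0,0],[6,0,0,0,0],[4,0,0,0,0],[4,0,0,0,0],[4,0,0,0,0]]]' 20
python3 - <<'E'
from geo import *
phi=-.4;to([569.4+76*np.cos(phi),37.3+76*np.sin(phi),78],phi+np.pi/2)
E
```

```text
time_s: 4.75
tcp_pos: [639.2, 8.3, 79.8]
eef_rot: [-2.62, -1.731, 0.002]
force: [-5.2, 2.7, 4.9]
gripper_width: 8.0
gripper_force: 19.4
t 4.75 tcp [639.2   8.3  79.8] yaw 1.168 tilt [-0.    -0.002 -1.   ] F [-5.2  2.7  4.9] w 8.0 gf 19.4
shift tool [-0.5  0.4  1.8] turn -0.003
```

```bash
python3 -m inch '[[[4,0,-0.5,-0.5,0],[4,0,-0.3,0,0],[4,0,0,0,0]]]'
```

```text
time_s: 5.05
tcp_pos: [639.2, 8.3, 79.9]
eef_rot: [-2.621, -1.732, -0.0]
force: [-0.2, 0.6, -2.6]
gripper_width: 8.2
gripper_force: 19.6
```

```bash
python3 -m inch '[[[4,-2.3,-0.03,0,0.03],[4,-3.8,-0.1,0,0.05],[4,-5.3,-0.19,0,0.07],[4,-5.3,-0.19,0,0.07],[4,-5.3,-0.19,0,0.07],[4,-5.3,-0.19,0,0.07],[4,-3.8,-0.1,0,0.05],[4,0,0,0,0]]]'
python3 - <<'E'
from geo import *
P=monitor.observe()['tcp_pos'];d=P[:2]-[569.4,37.3];print(np.hypot(*d),np.arctan2(d[1],d[0]));to(P)
E
```

```text
time_s: 5.85
tcp_pos: [620.9, -17.0, 79.9]
eef_rot: [-2.919, -1.159, 0.001]
force: [-0.6, 4.1, -4.2]
gripper_width: 8.4
gripper_force: 21.2
74.83286816290587 -0.8115538424671226
t 5.85 tcp [620.9 -17.   79.9] yaw 0.756 tilt [-0.    -0.001 -1.   ] F [-0.6  4.1 -4.2] w 8.4 gf 21.2
shift tool [0. 0. 0.] turn None
```

Tracking well at 0.41 rad turned with small forces. Continue by about 0.78 more.

```bash
python3 -m inch '[[[4,-3.8,-0.1,0,0.05],[4,-5.3,-0.19,0,0.07],[4,-5.3,-0.19,0,0.07],[4,-5.3,-0.19,0,0.07],[4,-5.3,-0.19,0,0.07],[4,-5.3,-0.19,0,0.07],[4,-5.3,-0.19,0,0.07],[4,-5.3,-0.19,0,0.07],[4,-5.3,-0.19,0,0.07],[4,-5.3,-0.19,0,0.07],[4,-3.8,-0.1,0,0.05],[4,-3.8,-0.1,0,0.05],[4,0,0,0,0],[4,0,0,0,0]]]'
python3 - <<'E'
from geo import *
P=monitor.observe()['tcp_pos'];d=P[:2]-[569.4,37.3];print(np.hypot(*d),np.arctan2(d[1],d[0]));to(P)
t=vision.camera("top")[:,:,::-1];s=vision.camera("side")[:,:,::-1]
def c(im,x,y,w,h,k): return cv2.resize(im[y:y+h,x:x+w],None,fx=k,fy=k,interpolation=cv2.INTER_CUBIC)
cv2.imwrite("pics/c4.png",np.hstack([c(t,275,165,50,60,8),c(s,280,170,50,60,8)]))
E
```

```text
time_s: 7.25
tcp_pos: [567.4, -36.6, 79.9]
eef_rot: [-3.139, 0.034, 0.001]
force: [1.6, 7.4, -3.9]
gripper_width: 8.3
gripper_force: 20.1
73.95120297024185 -1.5974694753925065
t 7.25 tcp [567.4 -36.6  79.9] yaw -0.022 tilt [-0.001 -0.002 -1.   ] F [ 1.6  7.4 -3.9] w 8.3 gf 20.1
shift tool [0. 0. 0.] turn None
```

View pics/c4.png

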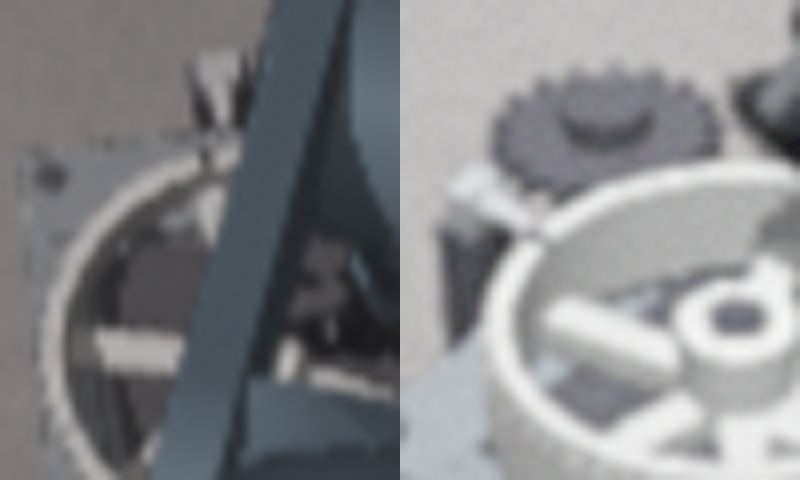

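Run:
```python
from geo import *
T=lambda u,v:crop(275,165,u,v,8); S=lambda u,v:crop(280,170,u-400,v,8)
# fine centre per camera (side 570,35.5; top 569.3,38.9)
for n,c,pts in(("top",[569.3,38.9],dict(mark=(T(207,158),102),tip=(T(225,132),97),base=(T(217,62),105))),
               ("side",[570,35.5],dict(mark=(S(540,234),102),tip=(S(534,222),97),base=(S(474,183),105)))):
    for k,(uv,z) in pts.items():
        p=ray(n,uv,z);d=p[:2]-c;print(n,k,p.round(1),"r",np.hypot(*d).round(1),"ang",np.arctan2(d[1],d[0]).round(3))
    for a in(0,.05,.1,.15):
        q=proj(n,[[c[0]+r*np.cos(a),c[1]+r*np.sin(a),z] for r,z in((80,102),(72,102),(84,97),(112,105))]);o=np.array([275,165]if n=="top" else [280,170])
        print(a,((q-o+.5)*8-.5+([0,0] if n=="top" else [400,0])).round().tolist())
```

```text
top mark [646.1  50.9 102. ] r 77.7 ang 0.155
top tip [657.6  43.4  97. ] r 88.4 ang 0.051
top base [683.9  44.7 105. ] r 114.7 ang 0.05
0 [[237.0, 148.0], [239.0, 168.0], [237.0, 142.0], [232.0, 67.0]]
0.05 [[227.0, 149.0], [229.0, 169.0], [226.0, 143.0], [218.0, 69.0]]
0.1 [[217.0, 150.0], [220.0, 170.0], [216.0, 144.0], [204.0, 71.0]]
0.15 [[207.0, 152.0], [211.0, 172.0], [205.0, 146.0], [190.0, 73.0]]
side mark [645.8  46.9 102. ] r 76.7 ang 0.149
side tip [656.6  38.7  97. ] r 86.6 ang 0.037
side base [679.5  42.9 105. ] r 109.8 ang 0.068
0 [[554.0, 213.0], [572.0, 222.0], [546.0, 220.0], [484.0, 170.0]]
0.05 [[546.0, 219.0], [565.0, 227.0], [538.0, 227.0], [473.0, 178.0]]
0.1 [[539.0, 225.0], [558.0, 233.0], [530.0, 233.0], [462.0, 186.0]]
0.15 [[532.0, 231.0], [552.0, 238.0], [522.0, 239.0], [452.0, 194.0]]
```

```bash
python3 -m inch '[[[4,-3.4,-0.6,0,0.045],[4,-3.6,-0.3,0,0.048],[4,0,0,0,0],[4,0,0,0,0]]]'
python3 - <<'E'
from geo import *
P=monitor.observe()['tcp_pos'];to(P)
t=np.mean([vision.camera("top")[:,:,::-1] for _ in range(4)],0);s=np.mean([vision.camera("side")[:,:,::-1]for _ in range(4)],0)
def c(im,x,y,w,h,k): return cv2.resize(im[y:y+h,x:x+w],None,fx=k,fy=k,interpolation=cv2.INTER_CUBIC)
cv2.imwrite("pics/c5.png",np.hstack([c(t,285,165,26,30,15),c(s,283,180,26,30,15)]))
E
```

```text
time_s: 7.75
tcp_pos: [560.6, -36.1, 79.9]
eef_rot: [-3.136, 0.178, 0.001]
force: [0.5, 4.5, -5.6]
gripper_width: 8.2
gripper_force: 20.4
t 7.75 tcp [560.6 -36.1  79.9] yaw -0.114 tilt [-0.001 -0.001 -1.   ] F [ 0.5  4.5 -5.6] w 8.2 gf 20.4
shift tool [0. 0. 0.] turn None[ WARN:0@2.707] global loadsave.cpp:1063 imwrite_ Unsupported depth image for selected encoder is fallbacked to CV_8U.
```

View pics/c5.png

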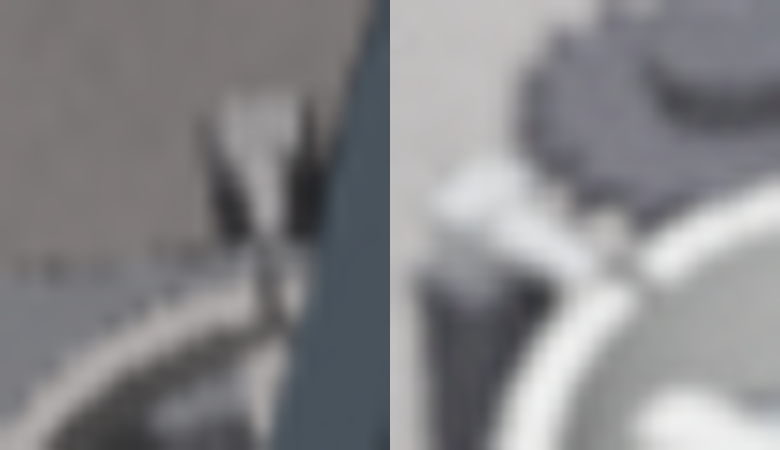

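```bash
python3 -m inch '[[[10,0,0,0,0],[25,0,0,0,0],[45,0,0,0,0],[50,0,0,0,0],[50,0,0,-5,0],[50,0,0,-20,-0.05],[100,0,0,-40,-0.1],[100,0,0,-40,-0.014],[100,0,0,-15,0],[100,0,0,0,0]]]'
python3 - <<'E'
from geo import *
for z in(48,107):
  for p in((538,-249),(540,-249)):
    q=proj("top",[*p,z])[0];w=proj("side",[*p,z])[0]
    print(z,p,((q-[370,190]+.5)*5-.5).round(),((w-[350,150]+.5)*5-.5).round())
to([538,-249,200],.05)
E
```

```text
time_s: 9.15
tcp_pos: [562.7, -37.3, 203.7]
eef_rot: [3.139, 0.076, 0.01]
force: [0.5, 0.3, -0.5]
gripper_width: 85.3
gripper_force: 0.0
48 (538, -249) [135. 128.] [200. 156.]
48 (540, -249) [135. 125.] [197. 155.]
107 (538, -249) [155. 110.] [210.  74.]
107 (540, -249) [154. 106.] [207.  73.]
t 9.15 tcp [562.7 -37.3 203.7] yaw 0.049 tilt [ 0.006  0.002 -1.   ] F [ 0.5  0.3 -0.5] w 85.3 gf 0.0
shift tool [-35.  210.2   4. ] turn -0.001
```

```bash
python3 -m inch '[[[100,-3,20,0,0],[100,-5,38,0,0],[100,-6,45,0,0],[100,-6,45,0,0],[100,-5,38,0,0],[100,-3,20,0,0],[100,0,0,0,0],[100,0,0,0,0]]]'
python3 - <<'E'
from geo import *
to([540,-250,72],.05)
t=np.mean([vision.camera("top")for _ in range(3)],0);s=np.mean([vision.camera("side")for _ in range(3)],0)
g=s[150:210,350:430].mean(2)
for v in range(160,184,2): 
    r=s[v,380:402].mean(1);print(v,r.round().astype(int).tolist())
E
```

```text
time_s: 9.95
tcp_pos: [541.8, -243.3, 198.3]
eef_rot: [-3.138, -0.075, 0.004]
force: [0.5, 0.3, -0.5]
gripper_width: 84.9
gripper_force: 0.0
t 9.95 tcp [ 541.8 -243.3  198.3] yaw 0.048 tilt [-0.003 -0.002 -1.   ] F [ 0.5  0.3 -0.5] w 84.9 gf 0.0
shift tool [ -1.8   6.9 126.2] turn -0.002
160 [115, 116, 116, 115, 115, 116, 116, 118, 118, 118, 118, 118, 118, 115, 115, 124, 145, 162, 167, 162, 143, 123]
162 [118, 117, 118, 116, 116, 115, 116, 116, 117, 117, 120, 119, 119, 117, 119, 118, 117, 117, 117, 117, 117, 118]
164 [116, 117, 117, 115, 118, 118, 116, 116, 115, 122, 129, 133, 130, 131, 127, 123, 120, 116, 117, 119, 117, 119]
166 [118, 118, 119, 118, 114, 118, 120, 116, 104, 95, 102, 114, 123, 122, 117, 112, 112, 117, 121, 120, 117, 120]
168 [117, 118, 118, 117, 117, 118, 119, 117, 101, 79, 75, 83, 85, 87, 88, 99, 115, 120, 118, 119, 119, 118]
170 [118, 118, 117, 119, 119, 118, 118, 114, 98, 76, 78, 85, 90, 88, 90, 102, 117, 119, 118, 117, 116, 119]
172 [143, 149, 123, 118, 116, 116, 118, 115, 94, 75, 81, 87, 88, 86, 90, 106, 119, 119, 118, 120, 118, 119]
174 [127, 128, 130, 129, 130, 138, 144, 138, 107, 81, 81, 88, 90, 86, 92, 110, 117, 116, 120, 119, 118, 115]
176 [136, 159, 177, 170, 161, 161, 143, 102, 75, 79, 86, 91, 86, 94, 119, 142, 139, 124, 115, 115, 118, 118]
178 [160, 163, 162, 162, 163, 163, 157, 133, 83, 79, 87, 86, 86, 100, 138, 162, 164, 153, 136, 114, 110, 111]
180 [162, 162, 162, 163, 161, 172, 195, 187, 128, 83, 80, 81, 101, 151, 182, 177, 166, 162, 161, 140, 110, 97]
182 [163, 163, 162, 163, 160, 156, 163, 174, 183, 187, 191, 192, 195, 202, 196, 174, 163, 163, 164, 162, 153, 131]
```

```bash
python3 -m inch '[[[100,-3,4,20,0],[100,0,0.5,40,0],[100,0,0,40,0],[100,0,0,20,0],[100,0,0,6,0],[100,0,0,0,0],[100,0,0,0,0]]]'
python3 - <<'E'
from geo import *
to([538.5,-248,71],.05)
E
```

```text
time_s: 10.95
tcp_pos: [541.2, -248.9, 75.9]
eef_rot: [3.139, 0.077, 0.003]
force: [-0.3, 0.4, 0.7]
gripper_width: 85.2
gripper_force: 0.0
t 10.95 tcp [ 541.2 -248.9   75.9] yaw 0.049 tilt [ 0.002  0.002 -1.   ] F [-0.3  0.4  0.7] w 85.2 gf 0.0
shift tool [-2.7 -1.   4.9] turn -0.001
```

```bash
python3 -m inch '[[[100,-2,-0.5,4,0],[70,0,0,0,0],[50,0,0,0,0],[40,0,0,0,0],[30,0,0,0,0],[24,0,0,0,0],[20,0,0,0,0],[15,0,0,0,0],[10,0,0,0,0],[10,0,0,0,0],[10,0,0,0,0]]]' 40
python3 - <<'E'
from geo import *
to([538.5,-248,71],.05)
E
```

```text
time_s: 12.05
tcp_pos: [538.1, -248.0, 70.4]
eef_rot: [3.141, 0.077, 0.0]
force: [0.1, 0.5, 2.8]
gripper_width: 18.9
gripper_force: 39.1
t 12.05 tcp [ 538.1 -248.    70.4] yaw 0.049 tilt [ 0.  0. -1.] F [0.1 0.5 2.8] w 18.9 gf 39.1
shift tool [ 0.4 -0.  -0.6] turn -0.001
```

```bash
python3 -m inch '[[[10,0,0,-5,0],[10,0,0,-25,0],[10,0,0,-40,0],[10,0,0,-35,0],[10,0,0,-10,0],[10,0,0,0,0],[10,0,0,0,0]]]'
python3 - <<'E'
from geo import *
to([523.8,36.7,180],.05)
s=vision.camera("side")[:,:,::-1]
P=monitor.observe()['tcp_pos'];print(proj("side",[P-[0,0,25],P-[0,0,59]]))
cv2.imwrite("pics/c6.png",cv2.resize(s[120:200,350:430],None,fx=7,fy=7,interpolation=cv2.INTER_CUBIC))
E
```

```text
time_s: 12.75
tcp_pos: [537.2, -247.5, 183.7]
eef_rot: [-3.139, -0.076, 0.003]
force: [-0.1, 0.4, -2.2]
gripper_width: 19.2
gripper_force: 39.1
t 12.75 tcp [ 537.2 -247.5  183.7] yaw 0.049 tilt [-0.002 -0.001 -1.   ] F [-0.1  0.4 -2.2] w 19.2 gf 39.1
shift tool [   0.4 -284.5    4.1] turn -0.001
[[393.50533439 149.60516662]
 [392.25471401 159.77276503]]
```

View pics/c6.png

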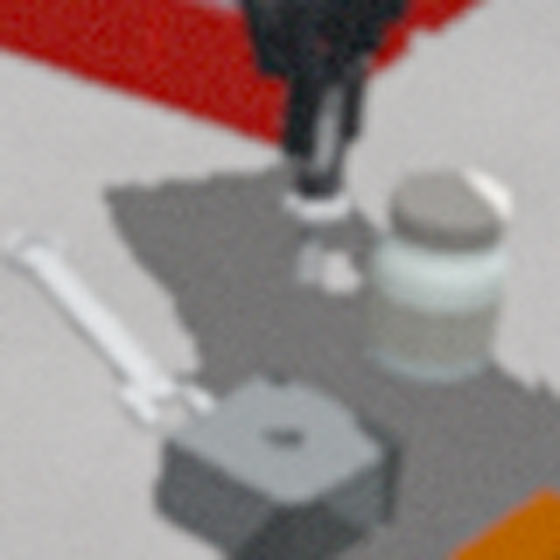

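```bash
python3 -m inch '[[[10,0,-12,0,0],[10,0,-25,0,0],[10,0,-35,0,0],[10,0,-38,0,0],[10,0,-38,0,0],[10,0,-38,0,0],[10,0,-38,0,0],[10,0,-30,0,0],[10,0,-20,0,0],[10,0,-10,0,0],[10,0,0,0,0],[10,0,0,0,0]]]'
python3 - <<'E'
from geo import *
to([523.8,36.7,145],.05)
t=np.mean([vision.camera("top")[:,:,::-1] for _ in range(2)],0).astype(np.uint8);s=np.mean([vision.camera("side")[:,:,::-1] for _ in range(2)],0).astype(np.uint8)
P=monitor.observe()['tcp_pos']
print(proj("side",[P-[0,0,25],P-[0,0,59],[523.8,36.7,74]]))
def c(im,x,y,w,h,k): return cv2.resize(im[y:y+h,x:x+w],None,fx=k,fy=k,interpolation=cv2.INTER_CUBIC)
cv2.imwrite("pics/c7.png",np.hstack([c(t,270,165,70,90,5),c(s,285,155,70,90,6)[:450]]))
E
```

```text
time_s: 14.0
tcp_pos: [524.0, 35.3, 184.8]
eef_rot: [3.14, 0.077, -0.001]
force: [-1.0, -0.7, -1.3]
gripper_width: 18.8
gripper_force: 39.2
t 14.0 tcp [524.   35.3 184.8] yaw 0.049 tilt [-0.001  0.    -1.   ] F [-1.  -0.7 -1.3] w 18.8 gf 39.2
shift tool [-0.  -1.4 39.8] turn -0.001
[[336.50993006 196.43009702]
 [336.34266694 207.55581672]
 [335.75067845 224.15073604]]
```

View pics/c7.png

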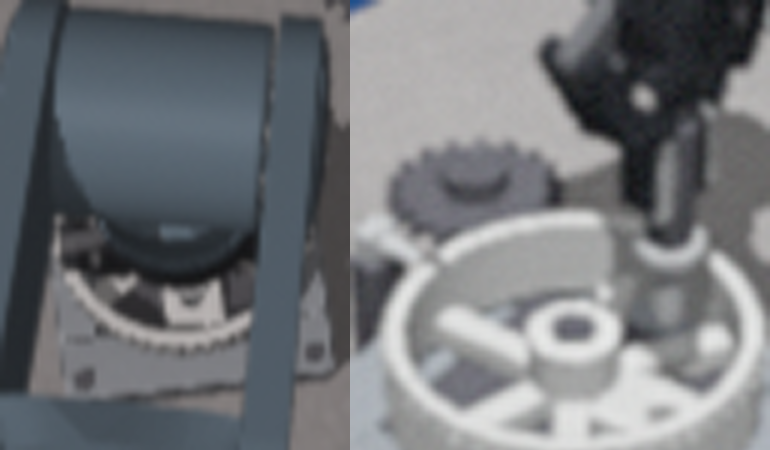

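```bash
python3 -m inch '[[[10,0,-1.4,10,0],[10,0,0,20,0],[10,0,0,12,0],[10,0,0,3,0],[10,0,0,0,0],[10,0,0,0,0]]]'
python3 -m inch '[[[10,0,0,2,0],[10,0,0,2,0],[10,0,0,0,0]]]'
python3 - <<'E'
from geo import *
to([523.8,36.7,134],.05)
E
```

```text
time_s: 14.8
tcp_pos: [524.6, 36.9, 140.8]
eef_rot: [3.141, 0.076, 0.001]
force: [-0.1, 0.1, -1.0]
gripper_width: 18.7
gripper_force: 39.2
time_s: 15.1
tcp_pos: [524.1, 37.1, 136.3]
eef_rot: [3.141, 0.077, 0.0]
force: [-0.8, -0.2, -0.6]
gripper_width: 18.9
gripper_force: 39.2
t 15.1 tcp [524.1  37.1 136.3] yaw 0.049 tilt [ 0.  0. -1.] F [-0.8 -0.2 -0.6] w 18.9 gf 39.2
shift tool [-0.3  0.3  2.3] turn -0.001
```

```bash
python3 -m inch '[[[10,0,0,1.5,0],[10,0,0,1.5,0],[10,0,0,1,0],[10,0,0,0,0]]]'
python3 -m inch '[[[10,0,0,1,0],[10,0,0,1,0],[10,0,0,0,0]]]'
```

```text
time_s: 15.5
tcp_pos: [524.5, 36.9, 132.7]
eef_rot: [3.14, 0.077, 0.001]
force: [-0.2, 0.4, 4.1]
gripper_width: 19.1
gripper_force: 39.9
time_s: 15.8
tcp_pos: [524.5, 36.7, 130.2]
eef_rot: [3.14, 0.076, 0.001]
force: [2.0, -1.8, 0.1]
gripper_width: 19.0
gripper_force: 39.2
```

```bash
python3 -m inch '[[[10,0,0,1.5,0],[10,0,0,1.5,0],[10,0,0,0,0]]]'
python3 -m inch '[[[10,0,0,1.5,0],[10,0,0,1.5,0],[10,0,0,0,0]]]'
```

```text
time_s: 16.1
tcp_pos: [524.4, 36.8, 127.2]
eef_rot: [3.14, 0.077, 0.001]
force: [3.0, -3.1, -1.0]
gripper_width: 18.9
gripper_force: 39.2
time_s: 16.4
tcp_pos: [524.4, 36.8, 124.3]
eef_rot: [3.14, 0.077, 0.001]
force: [2.5, -3.3, -0.5]
gripper_width: 19.4
gripper_force: 39.3
```

```bash
python3 -m inch '[[[10,0.4,0.3,1.5,0],[10,0,0,1.5,0],[10,0,0,0,0]]]'
python3 -m inch '[[[10,0,0,1,0],[10,0,0,1,0],[10,0,0,0,0]]]'
```

```text
time_s: 16.7
tcp_pos: [524.5, 36.8, 121.0]
eef_rot: [-3.141, -0.077, 0.0]
force: [2.9, -4.5, -0.6]
gripper_width: 19.0
gripper_force: 39.4
time_s: 17.0
tcp_pos: [524.6, 36.7, 119.3]
eef_rot: [3.141, 0.077, 0.0]
force: [1.4, -3.4, 1.0]
gripper_width: 19.0
gripper_force: 39.6
```

```bash
python3 -m inch '[[[10,0.3,0.3,0.7,0],[10,0,0,0,0]]]'
python3 -m inch '[[[10,0,0,0.5,0],[10,0,0,0,0]]]'
```

```text
time_s: 17.2
tcp_pos: [524.9, 36.7, 119.1]
eef_rot: [-3.14, -0.077, -0.0]
force: [-0.0, -3.5, 5.9]
gripper_width: 19.0
gripper_force: 40.2
time_s: 17.4
tcp_pos: [525.1, 36.7, 119.1]
eef_rot: [-3.14, -0.077, -0.001]
force: [0.2, -2.1, 8.7]
gripper_width: 19.1
gripper_force: 40.3
```

```bash
for i in 1; do python3 -m inch '[[[10,0,0.8,0,0],[10,0.03,0.8,0,0],[10,0.03,0.8,0,0],[10,0,0,0,0]]]'; done
python3 -m inch '[[[10,0.05,0.8,0,0],[10,0.08,0.8,0,0],[10,0,0,0,0]]]'
```

```text
time_s: 17.8
tcp_pos: [525.0, 35.8, 119.0]
eef_rot: [-3.137, -0.076, -0.0]
force: [0.5, 3.1, 9.2]
gripper_width: 19.1
gripper_force: 40.7
time_s: 18.1
tcp_pos: [525.1, 35.0, 118.9]
eef_rot: [-3.136, -0.076, 0.0]
force: [-0.8, 5.8, 9.9]
gripper_width: 19.2
gripper_force: 41.3
```

```bash
python3 -m inch '[[[10,0.08,0.8,0,0],[10,0.08,0.8,0,0],[10,0,0,0,0]]]'
python3 -m inch '[[[10,0.1,0.8,0,0],[10,0.1,0.8,0,0],[10,0,0,0,0]]]'
```

```text
time_s: 18.4
tcp_pos: [525.0, 33.1, 118.2]
eef_rot: [-3.137, -0.076, 0.001]
force: [2.5, 5.5, 2.3]
gripper_width: 19.1
gripper_force: 40.1
time_s: 18.7
tcp_pos: [525.3, 31.4, 117.8]
eef_rot: [-3.137, -0.076, 0.001]
force: [2.2, 5.0, 2.0]
gripper_width: 19.0
gripper_force: 40.1
```

```bash
python3 -m inch '[[[10,0.1,0.8,0,0],[10,0.1,0.8,0,0],[10,0,0,0,0]]]'
```

```text
time_s: 19.0
tcp_pos: [525.4, 30.7, 117.8]
eef_rot: [-3.135, -0.076, 0.002]
force: [2.0, 8.2, 3.8]
gripper_width: 19.0
gripper_force: 40.8
```

The z force fell and z sank by about 1 mm, so it looks like the drop. The side force is rising, so I'll ease back slightly and try down gently.

```bash
python3 -m inch '[[[10,0,-0.5,0.5,0],[10,0,-0.3,0.5,0],[10,0,0,0,0]]]'
python3 -m inch '[[[10,0,0,0.7,0],[10,0,0,0.7,0],[10,0,0,0,0]]]'
```

```text
time_s: 19.3
tcp_pos: [525.3, 31.1, 116.8]
eef_rot: [-3.136, -0.076, 0.002]
force: [2.0, 5.8, 3.7]
gripper_width: 19.3
gripper_force: 40.6
time_s: 19.6
tcp_pos: [525.3, 31.1, 115.3]
eef_rot: [-3.136, -0.076, 0.002]
force: [1.8, 6.8, 2.7]
gripper_width: 18.8
gripper_force: 40.6
```

Sinking freely below the face level. Continue, easing off the side force.

```bash
python3 -m inch '[[[10,0.2,-0.4,1,0],[10,0.2,-0.4,1,0],[10,0,0,0,0]]]'
python3 -m inch '[[[10,0,0,1.5,0],[10,0,0,1.5,0],[10,0,0,0,0]]]'
```

```text
time_s: 19.9
tcp_pos: [525.4, 31.4, 113.0]
eef_rot: [-3.137, -0.076, 0.003]
force: [1.0, 6.1, 1.2]
gripper_width: 19.1
gripper_force: 40.2
time_s: 20.2
tcp_pos: [525.4, 31.5, 110.0]
eef_rot: [-3.137, -0.076, 0.003]
force: [1.9, 4.9, 1.5]
gripper_width: 18.6
gripper_force: 40.2
```

```bash
python3 -m inch '[[[10,0.2,-0.4,1.5,0],[10,0,-0.3,1.5,0],[10,0,0,1,0],[10,0,0,0,0]]]'
python3 -m inch '[[[10,0.2,-0.2,1.2,0],[10,0,0,1.2,0],[10,0,0,1,0],[10,0,0,0,0]]]'
```

```text
time_s: 20.6
tcp_pos: [525.7, 31.6, 106.1]
eef_rot: [-3.138, -0.076, 0.003]
force: [0.4, 5.6, 1.3]
gripper_width: 19.1
gripper_force: 40.1
time_s: 21.0
tcp_pos: [525.8, 31.7, 102.6]
eef_rot: [-3.138, -0.076, 0.003]
force: [1.7, 5.2, 1.5]
gripper_width: 18.7
gripper_force: 40.1
```

Home is expected at a TCP height of about 99.4.

```bash
python3 -m inch '[[[10,0.2,-0.3,1,0],[10,0,-0.2,1,0],[10,0,0,0.7,0],[10,0,0,0,0]]]'
python3 -m inch '[[[10,0,0,0.6,0],[10,0,0,0.6,0],[10,0,0,0,0]]]'
```

```text
time_s: 21.4
tcp_pos: [526.0, 31.7, 100.0]
eef_rot: [-3.139, -0.076, 0.003]
force: [-1.1, 5.4, 1.5]
gripper_width: 19.2
gripper_force: 40.1
time_s: 21.7
tcp_pos: [526.1, 31.8, 99.4]
eef_rot: [-3.139, -0.077, 0.003]
force: [-3.0, 6.1, 6.8]
gripper_width: 18.9
gripper_force: 40.7
```

```bash
python3 -m inch '[[[10,-0.3,-0.5,0.4,0],[10,0,-0.3,0.3,0],[10,0,0,0,0]]]'
```

```text
time_s: 22.0
tcp_pos: [526.2, 31.9, 99.4]
eef_rot: [-3.14, -0.077, 0.001]
force: [-2.8, 5.1, 10.4]
gripper_width: 18.8
gripper_force: 40.9
```

Seated. Release and withdraw straight up.

```bash
python3 -m inch '[[[10,0,0,-0.6,0],[24,0,0,0,0],[30,0,0,0,0],[36,0,0,0,0],[36,0,0,0,0],[36,0,0,-5,0],[36,0,0,-20,0],[36,0,0,-40,0],[36,0,0,-40,0],[36,0,0,-15,0],[36,0,0,0,0]]]'
python3 -m inch '[[[36,-20,40,0,0],[36,-20,45,0,0],[36,-20,45,0,0],[36,-20,45,0,0],[36,-20,45,0,0],[36,-10,40,0,0],[36,-10,20,0,0],[36,0,0,0,0]]]'
python3 - <<'E'
from geo import *
t=np.mean([vision.camera("top")[:,:,::-1] for _ in range(3)],0).astype(np.uint8);s=np.mean([vision.camera("side")[:,:,::-1] for _ in range(3)],0).astype(np.uint8)
def c(im,x,y,w,h,k): return cv2.resize(im[y:y+h,x:x+w],None,fx=k,fy=k,interpolation=cv2.INTER_CUBIC)
cv2.imwrite("pics/c8.png",np.hstack([c(t,270,165,75,90,5),c(s,275,160,85,90,5)]))
E
```

```text
time_s: 23.1
tcp_pos: [528.5, 31.2, 222.9]
eef_rot: [3.139, 0.077, 0.01]
force: [0.4, -0.0, 0.1]
gripper_width: 30.7
gripper_force: 0.0
time_s: 23.9
tcp_pos: [418.6, -256.1, 217.7]
eef_rot: [-3.14, -0.07, 0.003]
force: [-0.1, 0.2, -0.4]
gripper_width: 30.6
gripper_force: 0.0
```

View pics/c8.png

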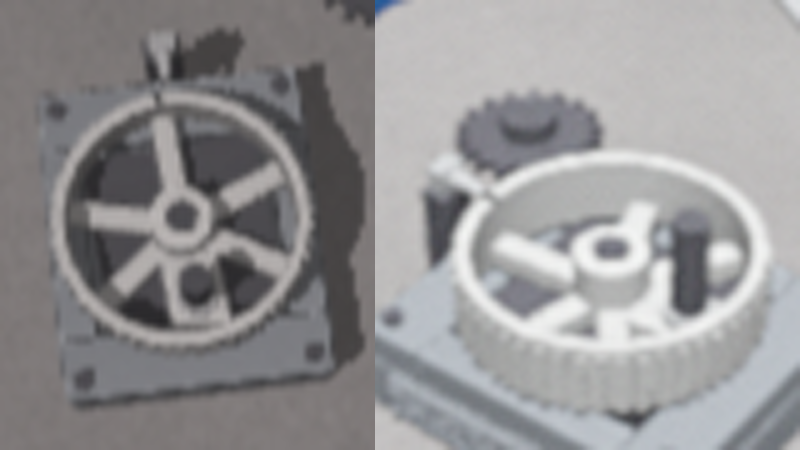

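The pin stands upright in the wide spoke, with its handle at side crop (690,260). The collar is down on the spoke, the mark is close to the pointer, and the sprocket is where it was. I'm handing in.

```bash
python3 -c "
from rig import bot
print(bot.sign_off())"
```

```text
the job is handed in; nothing more can be done
None
```

I turned the pulley to the pointer and let go, worked the timing pin into the hidden gearbox hole, pushed it home with its collar on the pulley, released it, and handed the job in at about 24 s; contact forces read after each move stayed near or below 10 N.

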